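# Fit the retaining clip on a shaker carriage pivot pin

## Task

On the sprung shaker carriage, gently push the headed pivot pin in by its head until the head stops against the clevis. Then take the larger wire clip from its stand by the grip tab, hold it upright over the pin's free end and press it straight down, open legs first, into the groove until it snaps over and sits fully home, pressing firmly but never so hard that the carriage bottoms on its stop; let go and leave it there. Leave the smaller clip and the other things on the bench alone.

Things in the scene. Friction and masses are not known exactly. Their poses are not given: they have to be found in the camera images.
- base: Fixed shaker unit: grey base plate 160 x 130 mm (its x, y), origin at the centre of its underside, z up. Above it a sprung carriage plate, top face 60 mm over the bench, carries a clevis: two cheeks 36 mm wide (x), outer faces at y = -26 and +26 mm, tops 113 mm over the bench. The pin lies level through both along the base's y, at x = 0, 95 mm over the bench unloaded; head on the -y side.
- pin (a joint): How far the pin is pushed in, m: 0 to 6 mm at the start, 18 mm (0.018) when its head is against the cheek. It slides stiffly (about 4 N) towards the base's +y. More than 30 N of the fingers on it is too hard.
- pin_head (a point): Centre of the outer (-y) face of the pin's round head, on the pin axis; head 30 mm in diameter, 8 mm thick, steel. Axes as base (y = push direction). It moves with the pin and the carriage.
- pin_groove (a point): Centre of the pin's ring groove, on the pin axis, 66.75 mm along +y from pin_head. Axes as base. Pin 22 mm in diameter; groove 16 mm in diameter and 7.5 mm wide along the pin, with a 9.5 mm long collar beyond. Hidden in the clevis until the pin is home; then its centre is 6.75 mm clear of the +y cheek.
- clip_grip (a point): Gripping point of the larger wire clip's grip tab, 45 mm above its eye. Tab 18 mm wide (clip's x), 10 mm thick (clip's y), from 22 to 64 mm above the eye. Clip's z is up the tab; its y, through its thickness, must lie along the pin (either way round, it is symmetric). In its stand it is upright, this point 71 mm over the bench. 80 g.
- clip_eye (a point): Centre of the larger clip's eye, 45 mm below clip_grip; coincides with pin_groove when seated. Bent from 5 mm round steel wire: a bow above the eye (inner radius 8 mm) and two springy legs, open downwards, that pinch to 12 mm apart 7 mm below the eye and flare to 30 mm overall width at their ends, 15.5 mm below the eye.
- stand: Fixed black block 60 x 29 x 32 mm with a slot 34 x 7 mm (its x, y), 22 mm deep, in which the larger clip stands; origin at the centre of its underside. The clip lifts straight up out of it.
- small_clip_grip (a point): Centre of the tab of a smaller clip of the same form (tab 12 mm wide), in its own similar stand: does not fit, leave it.
- flask: Glass conical flask, 84 mm across, 130 mm tall; origin under its centre. Leave alone.
- bearing: Steel ring bearing 38 mm across, 10 mm tall; origin under its centre. Leave alone.
- spacer: Brass ring 32 mm across, 12 mm tall; origin under its centre. Leave alone.
- driver: Screwdriver, 190 mm, lying on the bench. Leave alone.
- spanner: Spanner, 170 mm, lying on the bench. Leave alone.
- spray: Blue bottle 56 mm across, 170 mm tall; origin under its centre. Leave alone.
- grease: Jar 52 mm across, 55 mm tall; origin under its centre. Leave alone.
- clip: The larger clip as a body; origin at the centre of its eye, axes as clip_grip.
- carriage (a joint): How far the sprung carriage (clevis and pin with it) is pushed down, m, 0 when unloaded. It yields straight down: it stays up to about 2 N, then sinks 1.4 mm for each further newton and springs back; its stop is at 34 mm (about 26 N), and sinking beyond 33 mm (25 N) is too hard. The clip needs some 13 to 18 N to snap over, so the pin sinks 15 to 23 mm first, then springs up into it.

How it is judged:
By the outcome, as a careful person would: the job done as asked, in the order asked, and still so for the second after the job is handed in, with the robot touching nothing.
It also fails if it takes over 64 s, if anything falls off the work surface, if the arm or the gripper's body presses on something with over 40 N, if the wrist force passes 120 N, or if a joint passes its speed limit or range.

## Robot

A 7-joint arm with a two-finger parallel gripper is mounted at the origin on the work surface. World frame = base frame: x ahead of the robot, y to its left, z up, the work surface at z = 0. Lengths are in mm, angles in rad, forces in N, time in s.
With the tool pointing down it reaches from about 400 to 875 mm from the base axis. Payload 4.4 kg.
Tool frame: the origin (TCP) lies between the finger pads; the fingertips stand ctrl.tcp_to_tips ahead of it and the grasp point (between the pads) lies 8 mm behind it (ctrl.tcp_to_tips is the distance from the TCP to the fingertips, in mm); z points along the fingers, y is the direction in which the jaws open and shut (so a half turn about z gives the same grasp; the last joint's range is limited). The gripper opens to 85 mm and grips with 20 to 120 N. Pads are 22 mm wide; open, the fingers measure 114 mm over their backs; the gripper's body (76 mm by 85 mm) begins 54 mm behind the grasp point. The pads swing forward as they close: fully open they stand 13 mm farther back than shut.
Start: joints at [1.167, 0.628, 0.038, 1.517, -0.027, 0.996, -0.02], TCP at [215.445, -613.271, 242.313] pointing down, gripper open.
Joint ranges: [-3.06, 3.06], [-0.37, 2.12], [-1.25, 1.32], [0.18, 2.47], [-1.1, 4.24], [0.23, 1.98], [-2.94, 2.94]. Speed limits (rad/s): [2.57, 2.57, 3.14, 3.14, 3.14, 3.14, 3.14].

## Interface

Orientations are given as [roll, pitch, yaw] about the fixed x, y, z axes, in that order (R = Rz(yaw) Ry(pitch) Rx(roll)).
In Python, from cell import ctrl gives the robot as it stands.
- The arm moves only by the tool send_rows, never from a script. Its argument "rows" is a list of rows, each an object of numbers: "x", "y", "z": the shift along the world's x, y, z in cm; "roll": the turn about the world's z in degrees; "claw": the closure, from 0 (fully open) to 1 (shut). A call has 1 to 5 rows; each row is the pose to reach, as a shift and turn from the pose commanded when the call began; what a row does not reach only later rows make up. A row lasts 1/12 s, in which the tool goes at most 41.7 mm and 7.16 degrees, less where a joint would pass 70% of its speed; a pose out of reach is approached as far as the arm can. A call with a gripper value outside its range is refused whole. The fingers move at their own pace and stop on an object; the grip force is fixed at half the most. Time passes only in rows, so rows that repeat a pose let the fingers close. It gives the time, the measured TCP pose, the force and the opening at its end, in the units of the state.
- ctrl.read_state(): the state, without advancing time (a new reading comes with each control period).
- ctrl.get_image(name): name is "scene" or "top" or "wrist"; returns (picture, depth): 384x512x3 uint8, blue, green, red; 384x512 float32, mm along the optical axis (not along the pixel's ray), 0 where there is no reading.
- ctrl.get_calibration(name): a dict with "intrinsics" (3x3 intrinsics, pixels), "T" (4x4, takes a point from camera to world coordinates). Camera axes: x right, y down, z forward; pixel columns grow to the right and rows downward; lengths in mm; the calibration is good to about 2 mm. A picture is of the moment at which its call begins: read the wrist's pose just before it. get_calibration takes no time and is no camera call; for the wrist camera it gives the pose at the moment of the call.
- ctrl.finish_job(): hands the job in, once; it reports no verdict.
Trained networks look in the newest picture that a camera, given by its name, has taken for a name from the list of things; names that differ only in an ending like _2 or _b are one class to them, and where a whole thing is asked for, a point or a joint stands for the part that bears it (a point fixed in the world has none). Each returns a list of dicts, best first, with "confidence" (0 to 1); they miss things now and then, are a little off and sometimes report something else, mostly with a low value. They report only what shows in the picture. A call takes as long as a camera call.
- ctrl.recognise(camera, query): "uv" ([column, row] in pixels, amid what is visible of it).
- ctrl.regions_of(camera, query): "region" (384x512 bool, what is visible of it) and "uv" ([column, row] in pixels, amid what is visible of it).
- ctrl.place_of(camera, query): "uv" ([column, row] in pixels: a listed point, or the origin of a listed thing).
The state is a dict: "clock": time; "qpos": joint angles; "qd": joint speeds; "tau": joint torques, N m; "eef_pos": TCP position; "tool_rot": TCP orientation; "force": force on the tool from outside, world axes, zero at the start; "torque": the same for the moment, N m; "width": finger opening in mm.
Only numpy, scipy, OpenCV 4.12 (cv2) and the standard library are available. Lean on these libraries where they do the work, as an engineer would, in place of code of your own. Each camera call takes 0.05 s, during which the arm holds its last target. There are 200 camera calls.

## Working session

There is one attempt and no reset: what is moved stays moved. The work goes in short steps, Python scripts to look and compute and a tool call to move; the robot and the scene stay as the last step left them, time stands still between calls to the robot, and variables do not carry over. Pictures are saved under pics/ and viewed, on a budget of 10 in all, crops included, one or two more only if the job needs it, and the job is handed in when it is done.

Besides the shell and the picture viewer there is one more tool, called after "Emit:" as name(argument=value, ...), one argument or row to a line, values as JSON. send_rows: Moves the arm, as the interface text tells. Its arguments: {"type":"object","properties":{"rows":{"type":"array"}},"required":["rows"]}

```bash
mkdir -p pics; ls
cat > h.py <<'E'
import numpy as np, cv2
from cell import ctrl
def ray(cam,uv):
    c=ctrl.get_calibration(cam);K=np.array(c["intrinsics"]);T=np.array(c["T"])
    d=T[:3,:3]@np.linalg.inv(K)@np.array([uv[0],uv[1],1.]);return T[:3,3],d
def atz(cam,uv,z):
    o,d=ray(cam,uv);return o+d*(z-o[2])/d[2]
def tri(rs):
    A=0;b=0
    for o,d in rs:
        d=d/np.linalg.norm(d);P=np.eye(3)-np.outer(d,d);A=A+P;b=b+P@o
    x=np.linalg.solve(A,b);return x,[np.linalg.norm((np.eye(3)-np.outer(d,d)/(d@d))@(x-o)) for o,d in rs]
E
python3 - <<'E'
from h import *
np.set_printoptions(precision=1,suppress=True)
s=ctrl.read_state();print(s, ctrl.tcp_to_tips)
ims=[]
for c in("scene","top"):
    p,d=ctrl.get_image(c);ims.append(p);cv2.imwrite(f"pics/{c}0.png",p);np.save(f"{c}_d.npy",d)
    for q in("base","pin_head","pin_groove","clip_grip","clip_eye","stand","small_clip_grip"):
        r=ctrl.place_of(c,q);print(c,q,[(np.round(k["uv"],1),round(k["confidence"],2),atz(c,k["uv"],{"base":0,"stand":0,"pin_head":95,"pin_groove":95,"clip_grip":71,"clip_eye":26,"small_clip_grip":60}[q])) for k in r[:3]])
    print(np.array(ctrl.get_calibration(c)["T"]))
print(ctrl.read_state()["clock"])
E
```

```text
pics
{'clock': 0.0, 'qpos': array([ 1.2,  0.6,  0. ,  1.5, -0. ,  1. , -0. ]), 'qd': array([-0.,  0., -0.,  0., -0.,  0., -0.]), 'tau': array([  0. , -56.3,   1.2, -19.3,   0. ,   0. ,   0. ]), 'eef_pos': array([ 215.2, -612.7,  241.4]), 'tool_rot': array([-3.1,  0. ,  0.3]), 'force': array([ 1.2,  0.8, -0.1]), 'torque': array([-0., -0.,  0.]), 'width': 85.32107290384437} 11.0
scene base [(array([276.8, 218.4]), 0.74, array([582.9,  83.8,   0. ]))]
scene pin_head [(array([260.5, 203.9]), 0.61, array([602.9,  39.7,  95. ])), (array([137.9, 158.5]), 0.51, array([ 496.6, -310.8,   95. ])), (array([ 91.9, 236.4]), 0.38, array([ 742.3, -343.8,   95. ]))]
scene pin_groove [(array([287.8, 202.6]), 0.68, array([590.6, 107.3,  95. ]))]
scene clip_grip [(array([139.1, 158.7]), 0.58, array([ 477.9, -319.9,   71. ]))]
scene clip_eye [(array([144., 168.]), 0.63, array([ 475.1, -318.2,   26. ]))]
scene stand [(array([143.4, 176. ]), 0.51, array([ 485.5, -323.6,    0. ]))]
scene small_clip_grip [(array([194.6, 168.8]), 0.36, array([ 486. , -159.5,   60. ])), (array([138.8, 161.2]), 0.25, array([ 47
[... 179 characters left out ...]
]), 0.59, array([576.9,  73.8,   0. ]))]
top pin_head [(array([241. , 180.6]), 0.7, array([597. ,  42.6,  95. ]))]
top pin_groove [(array([219.1, 185.8]), 0.51, array([584.1, 102.7,  95. ]))]
top clip_grip [(array([374.8, 221.9]), 0.41, array([ 476.1, -324.1,   71. ]))]
top clip_eye [(array([367.9, 218.8]), 0.43, array([ 487.3, -316.7,   26. ]))]
top stand [(array([368.9, 223.3]), 0.62, array([ 475.4, -325.5,    0. ])), (array([372.4, 222. ]), 0.28, array([ 478.9, -335.9,    0. ]))]
top small_clip_grip [(array([311.1, 219.2]), 0.5, array([ 488.5, -149.6,   60. ]))]
[[  -0.    -1.     0.1  424. ]
 [  -1.     0.    -0.     9.1]
 [   0.    -0.1   -1.  1327.1]
 [   0.     0.     0.     1. ]]
0.8
```

Run:
```python
import cv2,numpy as np
a=cv2.imread("pics/scene0.png");b=cv2.imread("pics/top0.png")
cv2.imwrite("pics/a.png",cv2.resize(a[90:310,60:400],None,fx=2.3,fy=2.3,interpolation=3))
cv2.imwrite("pics/b.png",cv2.resize(b[90:310,100:440],None,fx=2.3,fy=2.3,interpolation=3))
```

```text
(no output)
```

View pics/a.png

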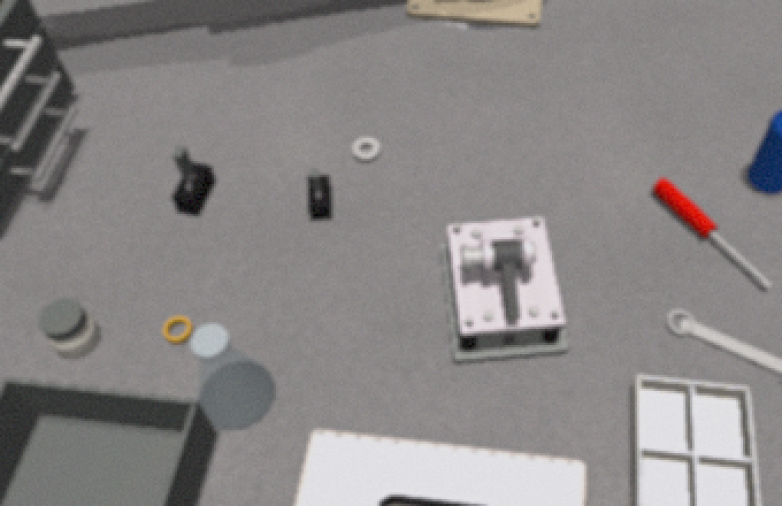

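View pics/b.png

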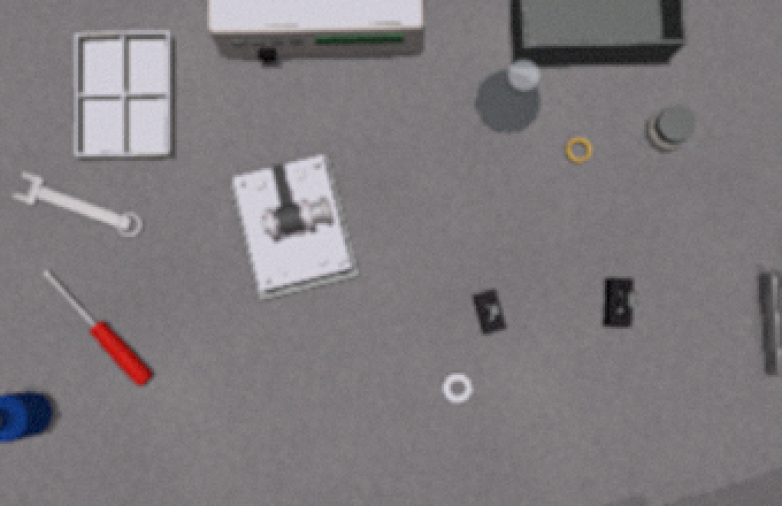

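The two views agree: the shaker is near (578, 78) with its pin head on the -y side. The larger clip's stand, the right-hand black block, is near (478, -323) with its long side about along x. Next I move the wrist camera over the clip.

Emit:
send_rows(
  rows=[
    {"x": 16,"y": 24,"z": 2},
    {"x": 16,"y": 24,"z": 2},
    {"x": 16,"y": 24,"z": 2},
    {"x": 16,"y": 24,"z": 2},
    {"x": 16,"y": 24,"z": 2},
  ],
)

```text
$.rows[0]: bad value
```

Emit:
send_rows(
  rows=[
    {"x": 10,"y": 8,"z": 0},
    {"x": 10,"y": 8,"z": 0},
    {"x": 10,"y": 8,"z": 0},
    {"x": 10,"y": 8,"z": 0},
    {"x": 10,"y": 8,"z": 0},
  ],
)

```text
$.rows[0]: bad value
```

```bash
cat > w.py <<'E'
from h import *
import sys,pickle
np.set_printoptions(precision=2,suppress=True)
def look(name,qs):
    s=ctrl.read_state();c=ctrl.get_calibration("wrist");p,d=ctrl.get_image("wrist")
    cv2.imwrite(f"pics/{name}.png",p);pickle.dump((c,p,d),open(name+".pkl","wb"))
    print(s["clock"],s["eef_pos"],s["tool_rot"],s["force"],s["width"]);print("cam",np.array(c["T"]))
    R={}
    for q in qs:
        r=ctrl.place_of("wrist",q);print(q,[(np.round(k["uv"],1),round(k["confidence"],2)) for k in r[:3]])
        if r:
            R[q]=ray("wrist",r[0]["uv"])
            v=np.round(r[0]["uv"]).astype(int)
            K=np.array(c["intrinsics"]);T=np.array(c["T"]);z=d[v[1],v[0]]
            print("   depthpt",T[:3,3]+T[:3,:3]@(np.linalg.inv(K)@[*r[0]["uv"],1])*z)
    pickle.dump(R,open(name+"_r.pkl","wb"))
    return R
if __name__=="__main__": look(sys.argv[1],sys.argv[2:])
E
python3 w.py w1 clip_grip clip_eye stand
```

```text
0.8 [ 215.44 -613.26  242.34] [ 3.14 -0.    0.34] [-0.37  0.    0.51] 85.17093738108231
cam [[   0.33   -0.9    -0.29  289.61]
 [  -0.94   -0.31   -0.1  -587.07]
 [   0.      0.31   -0.95  373.29]
 [   0.      0.      0.      1.  ]]
clip_grip []
clip_eye []
stand []
```

Emit:
send_rows(
  rows=[
    {"x": 16,"y": 24,"z": 2,"roll": 0,"claw": 0},
    {"x": 16,"y": 24,"z": 2,"roll": 0,"claw": 0},
    {"x": 16,"y": 24,"z": 2,"roll": 0,"claw": 0},
    {"x": 16,"y": 24,"z": 2,"roll": 0,"claw": 0},
    {"x": 16,"y": 24,"z": 2,"roll": 0,"claw": 0},
  ],
)

```text
clock: 1.42
eef_pos: [331.5, -438.7, 257.0]
tool_rot: [3.141, -0.0, 0.337]
force: [0.9, -0.9, -0.4]
width: 85.5
```

Emit:
send_rows(
  rows=[
    {"x": 14,"y": 9,"z": 0,"roll": 0,"claw": 0},
    {"x": 14,"y": 9,"z": 0,"roll": 0,"claw": 0},
    {"x": 14,"y": 9,"z": 0,"roll": 0,"claw": 0},
    {"x": 14,"y": 9,"z": 0,"roll": 0,"claw": 0},
    {"x": 14,"y": 9,"z": 0,"roll": 0,"claw": 0},
  ],
)

```text
clock: 1.83
eef_pos: [480.0, -342.1, 256.8]
tool_rot: [-3.14, -0.008, 0.351]
force: [1.5, 1.1, 0.2]
width: 85.3
```

```bash
python3 w.py w1 clip_grip clip_eye stand
```

```text
1.8333 [ 480.02 -342.14  256.82] [-3.14 -0.01  0.35] [1.47 1.07 0.23] 85.3304722631543
cam [[   0.34   -0.9    -0.28  552.89]
 [  -0.94   -0.33   -0.1  -315.55]
 [  -0.      0.3    -0.95  388.43]
 [   0.      0.      0.      1.  ]]
clip_grip [(array([231.8, 168.3]), 0.49)]
   depthpt [ 486.76 -316.27   88.65]
clip_eye [(array([235.4, 167. ]), 0.69)]
   depthpt [ 489.77 -319.57   89.72]
stand [(array([235.9, 163.9]), 0.81)]
   depthpt [ 489.5  -319.16   70.82]
```

Emit:
send_rows(
  rows=[
    {"x": 2,"y": 10,"z": 0,"roll": 0,"claw": 0},
    {"x": 2,"y": 10,"z": 0,"roll": 0,"claw": 0},
    {"x": 2,"y": 10,"z": 0,"roll": 0,"claw": 0},
    {"x": 2,"y": 10,"z": 0,"roll": 0,"claw": 0},
  ],
)

```text
clock: 2.37
eef_pos: [491.1, -245.9, 256.9]
tool_rot: [-3.139, -0.001, 0.342]
force: [0.3, -0.6, 0.4]
width: 85.5
```

```bash
python3 w.py w2 clip_grip clip_eye stand
python3 - <<'E'
from h import *;import pickle
a=pickle.load(open("w1_r.pkl","rb"));b=pickle.load(open("w2_r.pkl","rb"))
for q in a:
    if q in b: print(q,tri([a[q],b[q]]))
p=[cv2.resize(cv2.imread(f"pics/w{i}.png"),(400,300)) for i in(1,2)]
cv2.imwrite("pics/w12.png",np.vstack([np.hstack(p)]))
E
```

```text
2.3667 [ 491.06 -245.93  256.9 ] [-3.14 -0.    0.34] [ 0.32 -0.56  0.36] 85.50505359611309
cam [[   0.34   -0.9    -0.29  565.08]
 [  -0.94   -0.32   -0.1  -219.82]
 [  -0.      0.31   -0.95  387.96]
 [   0.      0.      0.      1.  ]]
clip_grip [(array([305.4, 201.8]), 0.59)]
   depthpt [ 487.13 -314.79   85.39]
clip_eye [(array([297.7, 196.4]), 0.78)]
   depthpt [ 565.08 -219.82  387.96]
stand [(array([294.7, 190.2]), 0.9)]
   depthpt [ 483.73 -311.38   31.05]
clip_grip (array([ 479.63856486, -323.55690811,   77.45743435]), [np.float64(3.5351974372545247), np.float64(3.535197437254465)])
clip_eye (array([ 467.49081749, -329.96253521,   17.70520913]), [np.float64(3.6968325959581723), np.float64(3.696832595958049)])
stand (array([ 465.88444978, -330.80706617,  -13.40282548]), [np.float64(5.2390231070121684), np.float64(5.239023107012155)])
```

View pics/w12.png

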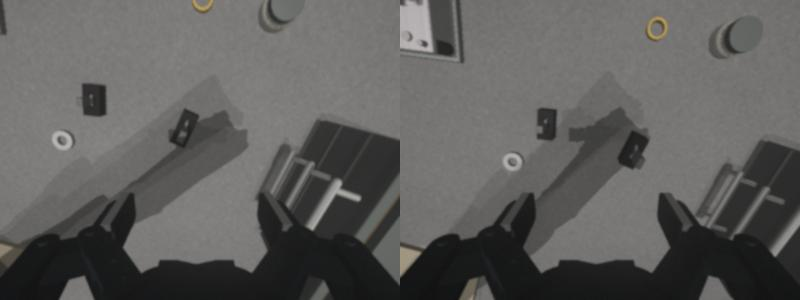

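Emit:
send_rows(
  rows=[
    {"x": 7,"y": 20,"z": 0,"roll": -6,"claw": 1},
    {"x": 7,"y": 20,"z": 0,"roll": -6,"claw": 1},
    {"x": 7,"y": 20,"z": 0,"roll": -6,"claw": 1},
    {"x": 7,"y": 20,"z": 0,"roll": -6,"claw": 1},
    {"x": 7,"y": 20,"z": 0,"roll": -6,"claw": 1},
  ],
)

```text
clock: 2.98
eef_pos: [559.9, -54.6, 256.8]
tool_rot: [3.14, -0.0, 0.229]
force: [0.6, -0.1, -0.7]
width: 25.5
```

Emit:
send_rows(
  rows=[
    {"x": 1,"y": 3,"z": 0,"roll": 0,"claw": 1},
    {"x": 1,"y": 3,"z": 0,"roll": 0,"claw": 1},
    {"x": 1,"y": 3,"z": 0,"roll": 0,"claw": 1},
    {"x": 1,"y": 3,"z": 0,"roll": 0,"claw": 1},
  ],
)

```text
clock: 3.32
eef_pos: [569.3, -26.5, 256.5]
tool_rot: [3.14, 0.001, 0.23]
force: [-0.7, -1.2, -0.1]
width: -0.1
```

```bash
python3 w.py w3 base pin_head pin_groove
```

```text
3.3167 [569.3  -26.49 256.54] [3.14 0.   0.23] [-0.74 -1.16 -0.1 ] -0.14620107828987938
cam [[  0.23  -0.93  -0.3  645.94]
 [ -0.97  -0.22  -0.07  -8.23]
 [  0.     0.31  -0.95 387.41]
 [  0.     0.     0.     1.  ]]
base [(array([171.4, 135.3]), 0.58)]
   depthpt [601.91  63.01 109.55]
pin_head [(array([195.5, 141.1]), 0.92)]
   depthpt [599.76  40.6   97.14]
pin_groove []
```

Emit:
send_rows(
  rows=[
    {"x": 2,"y": -7,"z": -3,"roll": 0,"claw": 1},
    {"x": 2,"y": -7,"z": -3,"roll": 0,"claw": 1},
    {"x": 2,"y": -7,"z": -3,"roll": 0,"claw": 1},
    {"x": 2,"y": -7,"z": -3,"roll": 0,"claw": 1},
  ],
)

```text
clock: 3.85
eef_pos: [588.6, -97.9, 225.7]
tool_rot: [3.141, 0.002, 0.226]
force: [0.4, 0.5, 0.9]
width: -0.1
```

```bash
python3 w.py w4 base pin_head pin_groove
python3 - <<'E'
from h import *;import pickle
a=pickle.load(open("w3_r.pkl","rb"));b=pickle.load(open("w4_r.pkl","rb"))
for q in a:
    if q in b: print(q,tri([a[q],b[q]]))
p=[cv2.resize(cv2.imread(f"pics/w{i}.png"),(400,300)) for i in(3,4)]
cv2.imwrite("pics/w34.png",np.vstack([np.hstack(p)]))
E
```

```text
3.85 [588.59 -97.91 225.71] [3.14 0.   0.23] [0.38 0.51 0.94] -0.058876871527966966
cam [[  0.22  -0.93  -0.3  665.5 ]
 [ -0.97  -0.21  -0.07 -79.95]
 [  0.     0.31  -0.95 356.49]
 [  0.     0.     0.     1.  ]]
base [(array([397.9, 300. ]), 0.65)]
   depthpt [ 480.49 -314.01   70.82]
pin_head [(array([115.1, 148.3]), 0.83)]
   depthpt [599.    39.48  92.33]
pin_groove []
base (array([673.35116055, -26.72491446, 411.38388693]), [np.float64(25.77890152417667), np.float64(25.778901524176675)])
pin_head (array([601.59692216,  39.40807694, 105.48232015]), [np.float64(0.5742037927811748), np.float64(0.5742037927812536)])
```

View pics/w34.png

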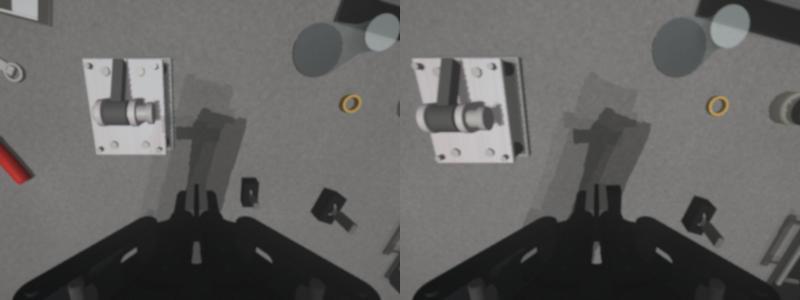

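```bash
cat > pc.py <<'E'
from h import *;import pickle
np.set_printoptions(precision=1,suppress=True)
def cloud(n):
    c,p,d=pickle.load(open(n+".pkl","rb"));K=np.array(c["intrinsics"]);T=np.array(c["T"])
    v,u=np.indices(d.shape);P=np.linalg.inv(K)@np.stack([u.ravel(),v.ravel(),np.ones(u.size)])*d.ravel()
    W=(T[:3,:3]@P).T+T[:3,3];m=(d.ravel()>0);return W[m],p.reshape(-1,3)[m]
E
python3 - <<'E'
from pc import *
for n in("w3","w4"):
    W,_=cloud(n)
    B=W[(abs(W[:,0]-580)<110)&(abs(W[:,1]-75)<110)]
    pl=B[(B[:,2]>52)&(B[:,2]<68)];print(n,"plate z",np.median(pl[:,2]),len(pl),cv2.minAreaRect(pl[:,:2].astype(np.float32)))
    bp=B[(B[:,2]>3)&(B[:,2]<40)];print("low",len(bp),cv2.minAreaRect(bp[:,:2].astype(np.float32)) if len(bp)>5 else 0)
    h=B[B[:,2]>76];print("high rect",cv2.minAreaRect(h[:,:2].astype(np.float32)))
    yaw=np.radians(13.5);c=np.array([578,77.]);L=(B[:,:2]-c)@np.array([[np.cos(yaw),-np.sin(yaw)],[np.sin(yaw),np.cos(yaw)]])
    for y in range(-64,52,4):
        m=(abs(L[:,1]-y)<2)&(abs(L[:,0])<40)&(B[:,2]>72)
        if m.sum()>3: k=L[m];z=B[m,2];t=z>z.max()-3;print(y,m.sum(),"x",np.percentile(k[:,0],[2,98]),"z",z.min(),np.percentile(z,95),"topx",k[t,0].mean())
E
```

```text
w3 plate z 59.20490921827093 8325 ((586.0499877929688, 85.62982177734375), (144.9934844970703, 114.98818969726562), 12.911785125732422)
low 1427 ((586.962890625, 85.1554946899414), (158.4148712158203, 128.5755157470703), 13.000080108642578)
high rect ((598.7833251953125, 39.22758483886719), (154.46131896972656, 91.42613983154297), 79.82794952392578)
-64 1276 x [-39.8 -20.1] z 294.24183086758444 318.4068872554612 topx -29.634398957888603
-60 1653 x [-39.2 -20.1] z 298.90155140522234 329.75857167076674 topx -25.527912611847057
-56 1401 x [-32.8 -19.8] z 305.1768961535147 332.35249008210434 topx -22.807544372058164
-52 1009 x [-26.7 -19.8] z 309.0425022770005 333.30014349381 topx -21.94280297005723
-48 844 x [-22.9 -19.5] z 314.0312038991957 335.3580154432286 topx -20.854738526457922
-44 738 x [-21.7 -18.3] z 318.75674041976754 335.66323900077396 topx -19.923037575190325
-40 553 x [-21.4  22.3] z 79.68463995268831 335.8138278456002 topx -20.38019344041864
-36 172 x [-21.5  23.7] z 95.62797004247182 334.46286163341193 topx -20.82776037576319
-32 62 x [-1.9 20.4] z 97.36283313076359 107.9
[... 2756 characters left out ...]
89265202793 topx 10.239409634241538
4 228 x [-3.9 39.1] z 95.47368749504824 111.7944165984639 topx 10.293522973963702
8 218 x [-4.6 38.7] z 95.46601422321646 111.36961187800027 topx 10.046798393476022
12 200 x [-3.6 38.8] z 95.44292244787852 111.68197192174044 topx 10.328511101267457
16 156 x [-5.  25.8] z 98.19286790684765 111.47761368500629 topx 10.209483686999407
20 108 x [-4.7 26.5] z 93.59131054285967 111.62045482763531 topx 10.249284590813764
24 265 x [-6.6 27.4] z 87.37224893888703 111.88125137740755 topx 10.860400739475015
28 168 x [-5.6 28. ] z 83.59973992562146 112.63082720644027 topx 10.399298533230628
32 125 x [-5. 28.] z 83.07454762630277 112.5551109931255 topx 9.850696292391167
```

Base centre is about (586.1, 85.0) with yaw about 13.1°, from depth fits in two views. The pin axis is at z≈95 and the head face at base y≈-47.5. Next I approach the head with closed fingers.

Emit:
send_rows(
  rows=[
    {"x": 1.6,"y": 9.8,"z": -7,"roll": 0,"claw": 1},
    {"x": 1.6,"y": 9.8,"z": -12.7,"roll": 0,"claw": 1},
    {"x": 1.6,"y": 9.8,"z": -12.7,"roll": 0,"claw": 1},
    {"x": 1.6,"y": 9.8,"z": -12.7,"roll": 0,"claw": 1},
    {"x": 1.6,"y": 9.8,"z": -12.7,"roll": 0,"claw": 1},
  ],
)

```text
clock: 4.47
eef_pos: [601.6, 12.4, 94.0]
tool_rot: [-3.135, 0.008, 0.242]
force: [-1.0, 0.7, -0.2]
width: -0.0
```

Emit:
send_rows(
  rows=[
    {"x": 0,"y": 0,"z": 0,"roll": 0,"claw": 1},
    {"x": 0,"y": 0,"z": 0,"roll": 0,"claw": 1},
  ],
)

```text
clock: 4.63
eef_pos: [606.2, 4.3, 100.6]
tool_rot: [3.141, -0.001, 0.234]
force: [0.4, -0.8, 0.2]
width: 0.0
```

```bash
python3 w.py w5 pin_head
```

```text
4.6333 [606.17   4.27 100.62] [ 3.14 -0.    0.23] [ 0.42 -0.85  0.21] 0.031744160730108696
cam [[  0.23  -0.93  -0.3  682.47]
 [ -0.97  -0.22  -0.07  22.66]
 [  0.     0.31  -0.95 231.68]
 [  0.     0.     0.     1.  ]]
pin_head [(array([185.8, 252.7]), 0.76)]
   depthpt [597.85  40.48  94.92]
```

View pics/w5.png

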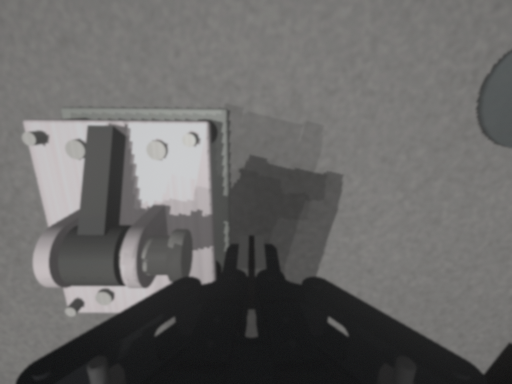

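Run:
```python
from pc import *
W,_=cloud("w5");t=np.array([606.17,4.27]);yaw=.2286
y=np.array([-np.sin(yaw),np.cos(yaw)]);x=np.array([np.cos(yaw),np.sin(yaw)])
L=(W[:,:2]-t);lx=L@x;ly=L@y
for z in range(86,190,5):
    m=(abs(W[:,2]-z)<2.5)&(abs(ly)<75)&(lx>-40)&(lx<40)
    m&=(abs(ly)<28)|(z>125)
    if m.sum(): print(z,m.sum(),"y",ly[m].min(),ly[m].max(),"x",lx[m].min(),lx[m].max())
B=(W[:,2]>72)&(W[:,2]<112)
b=(W[:,:2]-[586.1,85.0]);bx=b@x;by=b@y
for v in np.arange(-52,-38,1.):
    m=B&(abs(by-v)<.5)&(abs(bx)<20); print(v,m.sum(),end="; ")
m=B&(by>-46)&(by<-40)&(abs(bx)<20);print("\nhead x",bx[m].min(),bx[m].max(),"z",W[m,2].min(),W[m,2].max())
```

```text
91 17 y -6.588281652081321 6.342238529130844 x 9.95486401166263 10.646680446368734
96 139 y -12.615607013436504 12.216624793480877 x 5.863189711762652 11.49460124387786
101 210 y -13.359990895929034 13.263984586087558 x 6.010243726892044 11.453103620901471
106 245 y -13.679891115910555 13.52009702361061 x 5.802784415152877 11.234435826689937
111 260 y -13.663119095947492 13.499060868107989 x 5.624359339969539 11.681590246098233
116 310 y -13.681691526964821 13.517441869486431 x 5.583485513659258 11.444196155766015
121 228 y -13.658349407868899 13.481954022764173 x 5.931187465010915 11.548179704703394
126 488 y -9.06502835848969 10.71956643947035 x -12.286197336113977 11.790032036979271
131 377 y -27.865088312919035 26.380371120603495 x -7.491461460647862 13.650699069236406
136 1206 y -32.957275753038 33.28606639796986 x -13.055299141286723 13.930864530303497
141 1703 y -37.564916189806176 37.22360778604716 x -11.920571427147467 14.302356208933046
146 3294 y -40.256490079005516 40.79368576704684 x -10.797744194167482 12.742620743332942
151 1835 y -44.39332176630705 44.16024306422121 x
[... 181 characters left out ...]
0.852200813290667 17.927438536815316
166 4519 y -56.84526829504404 56.562311300797134 x -10.179959680343206 18.16015090779088
171 4680 y -60.47346344895981 61.60883595154604 x -0.33782566431620636 17.913360121796753
176 6316 y -61.906987377373916 62.35808170174333 x 2.7472324500677803 18.12213206271906
181 2537 y -61.41536081199166 61.52853310119814 x 8.97241101307727 20.062094065666596
186 1128 y -18.882576125758977 18.971093408070516 x 16.031515295318567 21.229734142412642
-52.0 0; -51.0 0; -50.0 0; -49.0 0; -48.0 0; -47.0 319; -46.0 225; -45.0 98; -44.0 89; -43.0 100; -42.0 94; -41.0 98; -40.0 98; -39.0 65; 
head x -9.69323017412109 15.09842325089836 z 89.13298562016038 110.41491591794981
```

Emit:
send_rows(
  rows=[
    {"x": -0.15,"y": 0.5,"z": -0.2,"roll": 0,"claw": 1},
    {"x": -0.35,"y": 1.1,"z": -0.4,"roll": 0,"claw": 1},
    {"x": -0.5,"y": 1.6,"z": -0.4,"roll": 0,"claw": 1},
    {"x": -0.53,"y": 1.72,"z": -0.4,"roll": 0,"claw": 1},
    {"x": -0.53,"y": 1.72,"z": -0.4,"roll": 0,"claw": 1},
  ],
)

```text
clock: 5.15
eef_pos: [600.1, 22.6, 95.9]
tool_rot: [-3.141, -0.0, 0.234]
force: [0.2, 0.3, 0.0]
width: 0.0
```

Emit:
send_rows(
  rows=[
    {"x": -0.05,"y": 0.2,"z": 0,"roll": 0,"claw": 1},
    {"x": -0.09,"y": 0.4,"z": 0,"roll": 0,"claw": 1},
    {"x": -0.14,"y": 0.6,"z": 0,"roll": 0,"claw": 1},
    {"x": -0.18,"y": 0.8,"z": 0,"roll": 0,"claw": 1},
    {"x": -0.2,"y": 0.9,"z": 0,"roll": 0,"claw": 1},
  ],
)

```text
clock: 5.57
eef_pos: [598.6, 29.1, 95.8]
tool_rot: [3.14, -0.0, 0.232]
force: [0.4, -4.8, -0.1]
width: -0.1
```

Emit:
send_rows(
  rows=[
    {"x": -0.02,"y": 0.1,"z": 0,"roll": 0,"claw": 1},
    {"x": -0.05,"y": 0.2,"z": 0,"roll": 0,"claw": 1},
    {"x": -0.07,"y": 0.3,"z": 0,"roll": 0,"claw": 1},
    {"x": -0.09,"y": 0.4,"z": 0,"roll": 0,"claw": 1},
    {"x": -0.09,"y": 0.4,"z": 0,"roll": 0,"claw": 1},
  ],
)

```text
clock: 5.98
eef_pos: [597.3, 34.7, 95.7]
tool_rot: [-3.141, 0.0, 0.233]
force: [0.5, -3.5, 0.1]
width: 0.0
```

Emit:
send_rows(
  rows=[
    {"x": -0.02,"y": 0.08,"z": 0,"roll": 0,"claw": 1},
    {"x": -0.04,"y": 0.16,"z": 0,"roll": 0,"claw": 1},
    {"x": -0.05,"y": 0.22,"z": 0,"roll": 0,"claw": 1},
    {"x": -0.05,"y": 0.22,"z": 0,"roll": 0,"claw": 1},
  ],
)

```text
clock: 6.32
eef_pos: [596.8, 37.0, 95.8]
tool_rot: [-3.141, 0.0, 0.233]
force: [0.1, -3.7, 0.7]
width: 0.1
```

Emit:
send_rows(
  rows=[
    {"x": -0.01,"y": 0.05,"z": 0,"roll": 0,"claw": 1},
    {"x": -0.02,"y": 0.1,"z": 0,"roll": 0,"claw": 1},
    {"x": -0.02,"y": 0.1,"z": 0,"roll": 0,"claw": 1},
  ],
)

```text
clock: 6.57
eef_pos: [596.6, 37.8, 95.7]
tool_rot: [-3.142, 0.0, 0.233]
force: [0.1, -2.8, 1.4]
width: 0.1
```

Emit:
send_rows(
  rows=[
    {"x": -0.01,"y": 0.04,"z": 0,"roll": 0,"claw": 1},
    {"x": -0.02,"y": 0.08,"z": 0,"roll": 0,"claw": 1},
    {"x": -0.02,"y": 0.08,"z": 0,"roll": 0,"claw": 1},
  ],
)

```text
clock: 6.82
eef_pos: [596.4, 38.6, 95.7]
tool_rot: [-3.142, 0.0, 0.233]
force: [0.8, -3.2, 0.4]
width: -0.1
```

Emit:
send_rows(
  rows=[
    {"x": -0.01,"y": 0.04,"z": 0,"roll": 0,"claw": 1},
    {"x": -0.02,"y": 0.08,"z": 0,"roll": 0,"claw": 1},
    {"x": -0.02,"y": 0.08,"z": 0,"roll": 0,"claw": 1},
  ],
)

```text
clock: 7.07
eef_pos: [596.2, 39.4, 95.7]
tool_rot: [-3.142, 0.0, 0.233]
force: [1.5, -3.8, 1.3]
width: 0.3
```

Emit:
send_rows(
  rows=[
    {"x": -0.01,"y": 0.04,"z": 0,"roll": 0,"claw": 1},
    {"x": -0.02,"y": 0.08,"z": 0,"roll": 0,"claw": 1},
    {"x": -0.02,"y": 0.08,"z": 0,"roll": 0,"claw": 1},
  ],
)

```text
clock: 7.32
eef_pos: [596.1, 39.8, 95.7]
tool_rot: [3.141, 0.0, 0.233]
force: [0.9, -4.5, 1.2]
width: -0.3
```

Emit:
send_rows(
  rows=[
    {"x": -0.01,"y": 0.03,"z": 0,"roll": 0,"claw": 1},
    {"x": -0.02,"y": 0.06,"z": 0,"roll": 0,"claw": 1},
    {"x": -0.02,"y": 0.06,"z": 0,"roll": 0,"claw": 1},
  ],
)

```text
clock: 7.57
eef_pos: [596.1, 39.9, 95.8]
tool_rot: [3.141, -0.0, 0.233]
force: [1.5, -6.0, 1.8]
width: 0.1
```

Emit:
send_rows(
  rows=[
    {"x": -0.01,"y": 0.03,"z": 0,"roll": 0,"claw": 1},
    {"x": -0.02,"y": 0.06,"z": 0,"roll": 0,"claw": 1},
    {"x": -0.02,"y": 0.06,"z": 0,"roll": 0,"claw": 1},
  ],
)

```text
clock: 7.82
eef_pos: [596.1, 39.9, 95.8]
tool_rot: [3.14, -0.0, 0.232]
force: [1.0, -6.6, -0.4]
width: 0.1
```

Emit:
send_rows(
  rows=[
    {"x": -0.02,"y": 0.08,"z": 0,"roll": 0,"claw": 1},
    {"x": -0.04,"y": 0.16,"z": 0,"roll": 0,"claw": 1},
    {"x": -0.05,"y": 0.22,"z": 0,"roll": 0,"claw": 1},
    {"x": -0.05,"y": 0.22,"z": 0,"roll": 0,"claw": 1},
  ],
)

```text
clock: 8.15
eef_pos: [596.0, 40.0, 95.8]
tool_rot: [3.137, -0.001, 0.231]
force: [2.2, -10.9, 0.4]
width: -0.2
```

Emit:
send_rows(
  rows=[
    {"x": 0.05,"y": -0.3,"z": 0,"roll": 0,"claw": 1},
    {"x": 0.3,"y": -1.3,"z": 0,"roll": 0,"claw": 1},
    {"x": 0.6,"y": -2.6,"z": 1,"roll": 0,"claw": 1},
    {"x": 0.6,"y": -2.6,"z": 4,"roll": 0,"claw": 0.5},
    {"x": 0.6,"y": -2.6,"z": 7,"roll": 0,"claw": 0.5},
  ],
)

```text
clock: 8.57
eef_pos: [600.2, 16.3, 165.8]
tool_rot: [-3.141, 0.003, 0.232]
force: [1.5, 0.7, -0.3]
width: 23.5
```

Emit:
send_rows(
  rows=[
    {"x": 0,"y": 2,"z": 4,"roll": 0,"claw": 0.5},
    {"x": -0.5,"y": 5,"z": 7,"roll": 0,"claw": 0.5},
    {"x": -1,"y": 8,"z": 8.5,"roll": 0,"claw": 0.5},
    {"x": -1,"y": 10,"z": 9,"roll": 0,"claw": 0.5},
    {"x": -1,"y": 10,"z": 9,"roll": 0,"claw": 0.5},
  ],
)

```text
clock: 8.98
eef_pos: [591.5, 125.0, 258.9]
tool_rot: [-3.136, -0.006, 0.242]
force: [0.0, 0.5, -0.1]
width: 43.0
```

Emit:
send_rows(
  rows=[
    {"x": 0,"y": 0,"z": 0,"roll": 0,"claw": 0.5},
    {"x": 0,"y": 0,"z": 0,"roll": 0,"claw": 0.5},
  ],
)

```text
clock: 9.15
eef_pos: [591.0, 116.2, 255.7]
tool_rot: [3.141, 0.001, 0.232]
force: [-0.3, -0.2, -0.7]
width: 42.7
```

```bash
python3 w.py w6 pin_head pin_groove clip_grip
```

```text
9.15 [590.96 116.21 255.69] [3.14 0.   0.23] [-0.25 -0.23 -0.7 ] 42.73252020444713
cam [[  0.23  -0.93  -0.3  667.55]
 [ -0.97  -0.22  -0.07 134.52]
 [  0.     0.31  -0.95 386.6 ]
 [  0.     0.     0.     1.  ]]
pin_head [(array([306. , 191.5]), 0.74), (array([ 90.5, 208.9]), 0.71), (array([488.5, 287.5]), 0.55)]
   depthpt [597.4   56.88 107.35]
pin_groove [(array([251.3, 192.4]), 0.63), (array([303.8, 190.7]), 0.5)]
   depthpt [582.39 113.87 105.69]
clip_grip [(array([266.8, 173.6]), 0.51)]
   depthpt [596.06  97.24  57.75]
```

Emit:
send_rows(
  rows=[
    {"x": 0,"y": 1.5,"z": 0,"roll": 0,"claw": 0.5},
    {"x": 0,"y": 3.5,"z": -1,"roll": 0,"claw": 0.5},
    {"x": 0,"y": 5,"z": -2,"roll": 0,"claw": 0.5},
    {"x": 0,"y": 5,"z": -2,"roll": 0,"claw": 0.5},
    {"x": 0,"y": 5,"z": -2,"roll": 0,"claw": 0.5},
  ],
)

```text
clock: 9.77
eef_pos: [590.2, 169.1, 234.5]
tool_rot: [-3.141, 0.002, 0.236]
force: [0.5, -0.8, 0.2]
width: 42.5
```

```bash
python3 w.py w7 pin_head pin_groove
python3 - <<'E'
from pc import *
a=pickle.load(open("w6_r.pkl","rb"));b=pickle.load(open("w7_r.pkl","rb"))
for q in a:
    if q in b: print(q,tri([a[q],b[q]]))
yaw=np.radians(13.1);y=np.array([-np.sin(yaw),np.cos(yaw)]);x=np.array([np.cos(yaw),np.sin(yaw)])
for n in("w6","w7"):
    W,_=cloud(n);b=(W[:,:2]-[586.1,85.0]);bx=b@x;by=b@y
    for v in list(np.arange(-40,-20,2.))+list(np.arange(20,52,1.5)):
        m=(W[:,2]>70)&(W[:,2]<116)&(abs(by-v)<1)&(abs(bx)<25)
        if m.sum()>3: z=W[m,2];k=bx[m];print(n,v,m.sum(),"x",k.min(),k.max(),"ztop",np.percentile(z,96))
p=cv2.imread("pics/w7.png");cv2.imwrite("pics/w7c.png",cv2.resize(p,None,fx=1.4,fy=1.4))
E
```

```text
9.7667 [590.17 169.08 234.49] [-3.14  0.    0.24] [ 0.49 -0.77  0.25] 42.456125114509476
cam [[  0.23  -0.92  -0.3  666.94]
 [ -0.97  -0.22  -0.07 187.61]
 [  0.     0.31  -0.95 365.25]
 [  0.     0.     0.     1.  ]]
pin_head [(array([354.2, 208.4]), 0.8)]
   depthpt [596.79  63.98 109.73]
pin_groove [(array([295.5, 207.7]), 0.69)]
   depthpt [581.19 119.64 101.96]
pin_head (array([592.5,  51.3,  89.7]), [np.float64(0.44878595325921955), np.float64(0.44878595325917475)])
pin_groove (array([575.7, 111.5,  82.4]), [np.float64(0.20744811440828298), np.float64(0.2074481144084965)])
w6 -32.0 40 x -12.997674318510867 14.643208896053038 ztop 109.4561916034862
w6 -30.0 45 x -13.009017001428301 14.561827861209055 ztop 109.76807383887441
w6 -28.0 49 x -12.9121767703116 14.525347005398265 ztop 109.21999114632423
w6 -26.0 34 x -12.883132445382754 16.634728019059715 ztop 110.35175435033055
w6 -24.0 59 x -16.636371564594096 18.247797638704597 ztop 112.41009942716963
w6 -22.0 70 x -16.825558926689233 18.346736455938135 ztop 112.72486003181902
w6 20.0 70 x -13.995533488107485 18.341584757566363 zto
[... 2529 characters left out ...]
8836052119 ztop 103.10575114395628
w7 35.0 27 x -6.802745805331251 8.178500248112798 ztop 102.96726140716812
w7 36.5 21 x -5.95861551851681 7.7756849892018245 ztop 102.80886205678553
w7 38.0 30 x -7.712448514205901 11.121103994199292 ztop 105.16650482597494
w7 39.5 39 x -7.541220682997889 11.307657003649755 ztop 105.59113926942
w7 41.0 41 x -8.03347703870786 11.307657003649755 ztop 105.88153171265479
w7 42.5 37 x -7.28655492349688 11.387325463010841 ztop 105.74531917049923
w7 44.0 40 x -7.638244280952074 11.341429326532312 ztop 105.52008964694642
w7 45.5 39 x -7.15184721028368 11.383387257872918 ztop 105.63122151352883
w7 47.0 59 x -8.28139678720163 11.024792677589593 ztop 105.10163754760856
```

View pics/w7c.png

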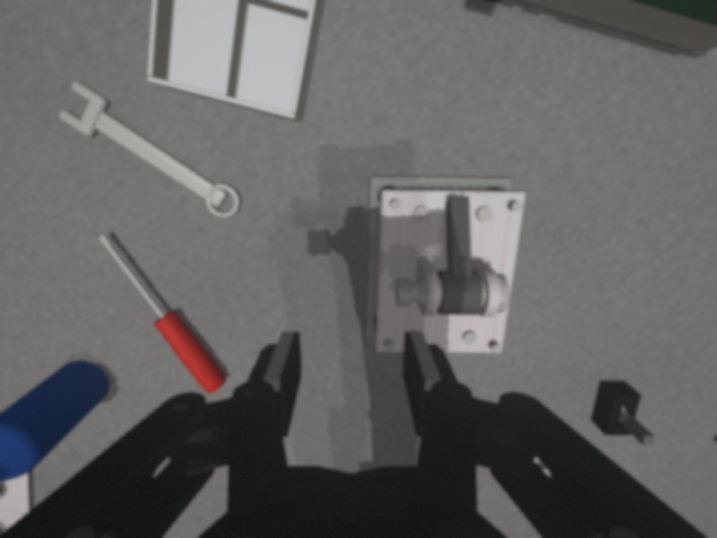

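Run:
```python
from pc import *
for n in("w2","w3","w4"):
    W,_=cloud(n);B=W[(abs(W[:,0]-480)<60)&(abs(W[:,1]+322)<55)&(W[:,2]<100)]
    s=B[(B[:,2]>26)&(B[:,2]<37)];t=B[B[:,2]>55]
    print(n,len(s),np.median(s[:,2]),cv2.minAreaRect(s[:,:2].astype(np.float32)),len(t))
    if len(t)>4: print(t[:,2].max(),t.min(0),t.max(0),cv2.minAreaRect(t[t[:,2]>80][:,:2].astype(np.float32)))
```

```text
w2 719 31.243509379046202 ((480.6283264160156, -318.92071533203125), (29.564252853393555, 60.20341491699219), 84.79673767089844) 265
90.79183865408527 [ 472.2 -324.1   55.4] [ 490.  -313.    90.8] ((480.87042236328125, -318.45880126953125), (9.887340545654297, 17.748268127441406), 83.511962890625)
w3 699 31.225581824866424 ((480.720703125, -318.63995361328125), (31.4840087890625, 60.39710235595703), 84.7341079711914) 399
90.54365078043446 [ 472.1 -324.    55. ] [ 490.3 -312.    90.5] ((481.0362243652344, -317.7003173828125), (11.611207008361816, 17.752351760864258), 86.2825927734375)
w4 779 31.255755665300626 ((480.7327880859375, -318.41448974609375), (30.634218215942383, 60.50838851928711), 83.79002380371094) 440
90.06430576330865 [ 471.3 -324.1   55.1] [ 490.5 -312.3   90.1] ((481.0585021972656, -318.1626892089844), (10.76211166381836, 17.746475219726562), 85.69862365722656)
```

Emit:
send_rows(
  rows=[
    {"x": -1,"y": -4,"z": 1,"roll": -5,"claw": 0.2},
    {"x": -2,"y": -8,"z": 1,"roll": -10,"claw": 0.2},
    {"x": -3,"y": -12,"z": 1,"roll": -15,"claw": 0.2},
    {"x": -4,"y": -16,"z": 1,"roll": -15,"claw": 0.2},
    {"x": -5,"y": -20,"z": 1,"roll": -15,"claw": 0.2},
  ],
)

```text
clock: 10.33
eef_pos: [540.5, -35.4, 246.5]
tool_rot: [3.141, -0.001, -0.03]
force: [1.1, -0.1, -0.5]
width: 68.2
```

Emit:
send_rows(
  rows=[
    {"x": -1,"y": -4,"z": -1,"roll": 0,"claw": 0.2},
    {"x": -2,"y": -8,"z": -2,"roll": 0,"claw": 0.2},
    {"x": -3,"y": -12,"z": -3,"roll": 0,"claw": 0.2},
    {"x": -4,"y": -16,"z": -3,"roll": 0,"claw": 0.2},
    {"x": -5,"y": -19,"z": -3,"roll": 0,"claw": 0.2},
  ],
)

```text
clock: 10.75
eef_pos: [489.4, -227.0, 215.8]
tool_rot: [3.14, 0.0, -0.033]
force: [1.6, -0.6, 0.5]
width: 68.7
```

Emit:
send_rows(
  rows=[
    {"x": -0.5,"y": -3,"z": 0,"roll": 0,"claw": 0.2},
    {"x": -0.5,"y": -4,"z": 0,"roll": 0,"claw": 0.2},
    {"x": -0.5,"y": -4,"z": 0,"roll": 0,"claw": 0.2},
    {"x": -0.5,"y": -4,"z": 0,"roll": 0,"claw": 0.2},
  ],
)

```text
clock: 11.08
eef_pos: [486.1, -262.7, 216.0]
tool_rot: [-3.141, -0.001, -0.03]
force: [0.1, 1.4, -0.3]
width: 68.5
```

```bash
python3 w.py w8 clip_grip stand
cat > cl.py <<'E'
from pc import *;import sys
for n in sys.argv[1:]:
    W,_=cloud(n);B=W[(abs(W[:,0]-480)<50)&(abs(W[:,1]+322)<50)&(W[:,2]<100)]
    s=B[(B[:,2]>26)&(B[:,2]<37)];t=B[B[:,2]>55]
    print(n,len(s),np.median(s[:,2]),cv2.minAreaRect(s[:,:2].astype(np.float32)),len(t))
    for lo in(50,60,70,80,86):
        t=B[(B[:,2]>lo)&(B[:,2]<lo+8)]
        if len(t)>6: print(lo,len(t),t.max(0)[2],cv2.minAreaRect(t[:,:2].astype(np.float32)))
E
python3 cl.py w8
```

```text
11.0833 [ 486.09 -262.69  215.97] [-3.14 -0.   -0.03] [ 0.15  1.39 -0.3 ] 68.50102433872459
cam [[  -0.03   -0.95   -0.31  564.61]
 [  -1.      0.03    0.01 -265.17]
 [   0.      0.31   -0.95  346.96]
 [   0.      0.      0.      1.  ]]
clip_grip [(array([305.4, 187. ]), 0.75), (array([298. , 177.7]), 0.62), (array([160.3, 194.2]), 0.41)]
   depthpt [ 488.36 -316.72   88.45]
stand [(array([295.4, 175.5]), 0.64)]
   depthpt [ 486.06 -315.82   30.82]
w8 892 31.25933889832794 ((480.4775390625, -319.0301208496094), (29.30082130432129, 60.381473541259766), 84.73255157470703) 325
50 35 57.93923678184012 ((483.1588134765625, -315.6590881347656), (8.063252449035645, 18.60944175720215), 53.833290100097656)
60 36 67.67719620261028 ((482.8122863769531, -315.3127136230469), (7.401468753814697, 18.818355560302734), 57.954288482666016)
70 44 77.78722223519293 ((482.5854187011719, -315.35272216796875), (7.865705966949463, 19.546045303344727), 58.820228576660156)
80 87 87.98071030792335 ((481.06439208984375, -318.9424743652344), (10.268254280090332, 17.565061569213867), 84.92198181152344)
86 169 90.02392387140515 ((480.8420104980469, -318.9522705078125), (10.13404655456543, 17.159103393554688), 86.7451400756836)
```

Emit:
send_rows(
  rows=[
    {"x": -0.15,"y": -1.6,"z": -1,"roll": -1.8,"claw": 0.2},
    {"x": -0.3,"y": -3.2,"z": -2,"roll": -3.6,"claw": 0.2},
    {"x": -0.5,"y": -4.8,"z": -3,"roll": -3.6,"claw": 0.2},
    {"x": -0.53,"y": -5.63,"z": -3,"roll": -3.6,"claw": 0.2},
    {"x": -0.53,"y": -5.63,"z": -3,"roll": -3.6,"claw": 0.2},
  ],
)

```text
clock: 11.65
eef_pos: [479.4, -321.8, 184.7]
tool_rot: [3.14, 0.002, -0.096]
force: [-0.7, -1.1, 0.6]
width: 68.4
```

Emit:
send_rows(
  rows=[
    {"x": 0,"y": 0,"z": 0,"roll": 0,"claw": 0.4},
    {"x": 0,"y": 0,"z": 0,"roll": 0,"claw": 0.4},
  ],
)

```text
clock: 11.82
eef_pos: [481.2, -318.1, 185.8]
tool_rot: [-3.141, -0.0, -0.091]
force: [0.5, 0.1, 0.5]
width: 51.1
```

```bash
python3 w.py w9 clip_grip; python3 cl.py w9
python3 - <<'E'
from pc import *
for n in ("w2","w8","w9"):
    W,_=cloud(n);m=(W[:,1]<-345)&(W[:,1]>-420)&(abs(W[:,0]-480)<60)&(W[:,2]>20)&(W[:,2]<180)
    print(n,m.sum(), W[m].max(0) if m.any() else "")
E
```

```text
11.8167 [ 481.24 -318.14  185.84] [-3.14 -0.   -0.09] [0.47 0.12 0.49] 51.10593022952793
cam [[  -0.09   -0.95   -0.31  559.49]
 [  -1.      0.09    0.03 -325.48]
 [  -0.      0.31   -0.95  316.83]
 [   0.      0.      0.      1.  ]]
clip_grip [(array([251.3, 194.4]), 0.66)]
   depthpt [ 487.27 -319.01   89.26]
w9 1056 31.255538622157218 ((480.8241271972656, -319.3397216796875), (28.757129669189453, 59.72384262084961), 84.10026550292969) 307
50 21 57.880610169561976 ((489.09613037109375, -319.34710693359375), (1.2324728965759277, 9.200437545776367), 2.1703073978424072)
60 20 67.65453290687216 ((488.876220703125, -319.90087890625), (9.710448265075684, 1.612334966659546), 80.9375)
70 23 77.30107462048488 ((489.1683654785156, -319.9062805175781), (9.419264793395996, 1.237635612487793), 79.84154510498047)
80 77 87.98412419061583 ((480.7082214355469, -319.06072998046875), (9.049769401550293, 17.834856033325195), 84.7997055053711)
86 210 90.54882267420709 ((480.69927978515625, -319.051025390625), (9.011307716369629, 17.82481575012207), 84.6995849609375)
w2 0 
w8 0 
w9 0
```

Emit:
send_rows(
  rows=[
    {"x": -0.05,"y": -0.1,"z": -3,"roll": 0,"claw": 0.5},
    {"x": -0.05,"y": -0.1,"z": -6,"roll": 0,"claw": 0.5},
    {"x": -0.05,"y": -0.1,"z": -9,"roll": 0,"claw": 0.5},
    {"x": -0.05,"y": -0.1,"z": -11,"roll": 0,"claw": 0.5},
    {"x": -0.05,"y": -0.1,"z": -12.1,"roll": 0,"claw": 0.5},
  ],
)

```text
clock: 12.33
eef_pos: [479.6, -318.1, 62.6]
tool_rot: [-3.14, 0.003, -0.09]
force: [-1.1, -0.0, -0.0]
width: 42.8
```

Emit:
send_rows(
  rows=[
    {"x": 0,"y": 0,"z": 0,"roll": 0,"claw": 0.6},
    {"x": 0,"y": 0,"z": 0,"roll": 0,"claw": 0.6},
    {"x": 0,"y": 0,"z": 0,"roll": 0,"claw": 0.7},
  ],
)

```text
clock: 12.58
eef_pos: [481.4, -320.3, 66.2]
tool_rot: [3.14, -0.002, -0.091]
force: [0.0, -0.7, 0.7]
width: 25.7
```

Emit:
send_rows(
  rows=[
    {"x": -0.05,"y": 0.1,"z": 0,"roll": 0,"claw": 0.75},
    {"x": -0.05,"y": 0.1,"z": 0,"roll": 0,"claw": 0.8},
    {"x": -0.05,"y": 0.1,"z": 0,"roll": 0,"claw": 0.9},
    {"x": -0.05,"y": 0.1,"z": 0,"roll": 0,"claw": 1},
    {"x": -0.05,"y": 0.1,"z": 0,"roll": 0,"claw": 1},
  ],
)

```text
clock: 13.0
eef_pos: [480.4, -319.3, 65.6]
tool_rot: [3.141, -0.002, -0.092]
force: [0.7, -0.4, 6.1]
width: 9.3
```

Emit:
send_rows(
  rows=[
    {"x": 0,"y": 0,"z": 0,"roll": 0,"claw": 1},
    {"x": 0,"y": 0,"z": 0,"roll": 0,"claw": 1},
    {"x": 0,"y": 0,"z": 0,"roll": 0,"claw": 1},
  ],
)

```text
clock: 13.25
eef_pos: [480.8, -319.2, 65.6]
tool_rot: [3.141, -0.002, -0.092]
force: [0.1, 0.2, 5.6]
width: 9.0
```

Emit:
send_rows(
  rows=[
    {"x": 0,"y": 0,"z": 0.4,"roll": 0,"claw": 1},
    {"x": 0,"y": 0,"z": 1.2,"roll": 0,"claw": 1},
    {"x": 0,"y": 0,"z": 2.4,"roll": 0,"claw": 1},
    {"x": 0,"y": 0,"z": 4,"roll": 0,"claw": 1},
    {"x": 0,"y": 0,"z": 6,"roll": 0,"claw": 1},
  ],
)

```text
clock: 13.67
eef_pos: [479.1, -318.4, 125.3]
tool_rot: [-3.141, 0.002, -0.092]
force: [-0.3, -0.0, -0.6]
width: 9.5
```

Emit:
send_rows(
  rows=[
    {"x": 0,"y": 0,"z": 3,"roll": 3,"claw": 1},
    {"x": 0,"y": 0,"z": 6,"roll": 6,"claw": 1},
    {"x": 0,"y": 1,"z": 9,"roll": 9,"claw": 1},
    {"x": 0.5,"y": 3,"z": 11,"roll": 12,"claw": 1},
    {"x": 1,"y": 5,"z": 12,"roll": 15,"claw": 1},
  ],
)

```text
clock: 14.08
eef_pos: [490.6, -270.0, 248.9]
tool_rot: [3.138, -0.004, 0.17]
force: [0.5, -0.4, -1.2]
width: 8.9
```

Emit:
send_rows(
  rows=[
    {"x": 1,"y": 3.8,"z": 0,"roll": 2,"claw": 1},
    {"x": 2,"y": 7.6,"z": 0,"roll": 3.4,"claw": 1},
    {"x": 3,"y": 11.4,"z": 0,"roll": 3.4,"claw": 1},
    {"x": 4,"y": 15.2,"z": 0,"roll": 3.4,"claw": 1},
    {"x": 5,"y": 19,"z": 0,"roll": 3.4,"claw": 1},
  ],
)

```text
clock: 14.5
eef_pos: [539.8, -77.2, 245.9]
tool_rot: [3.141, -0.001, 0.229]
force: [0.7, 0.7, -0.6]
width: 9.1
```

Emit:
send_rows(
  rows=[
    {"x": 1,"y": 3.8,"z": 0,"roll": 0,"claw": 1},
    {"x": 2,"y": 7.6,"z": -0.5,"roll": 0,"claw": 1},
    {"x": 2.8,"y": 11.4,"z": -1,"roll": 0,"claw": 1},
    {"x": 3.4,"y": 15,"z": -2,"roll": 0,"claw": 1},
    {"x": 3.7,"y": 17.5,"z": -3,"roll": 0,"claw": 1},
  ],
)

```text
clock: 14.92
eef_pos: [577.4, 100.9, 215.7]
tool_rot: [-3.14, -0.003, 0.233]
force: [0.8, 0.7, -0.6]
width: 9.0
```

Emit:
send_rows(
  rows=[
    {"x": 0,"y": 0.5,"z": 0,"roll": 0,"claw": 1},
    {"x": 0,"y": 1,"z": -0.5,"roll": 0,"claw": 1},
    {"x": 0,"y": 1,"z": -1,"roll": 0,"claw": 1},
    {"x": 0,"y": 1,"z": -1,"roll": 0,"claw": 1},
    {"x": 0,"y": 1,"z": -1,"roll": 0,"claw": 1},
  ],
)

```text
clock: 15.33
eef_pos: [576.7, 103.9, 204.8]
tool_rot: [3.14, 0.001, 0.227]
force: [0.6, 0.0, -0.9]
width: 8.8
```

Emit:
send_rows(
  rows=[
    {"x": 0.1,"y": 0.5,"z": -0.5,"roll": 0,"claw": 1},
    {"x": 0.15,"y": 1,"z": -1,"roll": 0,"claw": 1},
    {"x": 0.2,"y": 1.43,"z": -1.5,"roll": 0,"claw": 1},
    {"x": 0.2,"y": 1.43,"z": -1.5,"roll": 0,"claw": 1},
    {"x": 0.2,"y": 1.43,"z": -1.5,"roll": 0,"claw": 1},
  ],
)

```text
clock: 15.75
eef_pos: [578.5, 120.9, 189.1]
tool_rot: [-3.141, 0.001, 0.23]
force: [0.5, 0.4, -0.8]
width: 8.9
```

```bash
python3 w.py w10 clip_eye clip_grip pin_groove
python3 - <<'E'
from pc import *
from cell import ctrl
s=ctrl.read_state();t=s["eef_pos"];yaw=np.radians(13.1);y=np.array([-np.sin(yaw),np.cos(yaw)]);x=np.array([np.cos(yaw),np.sin(yaw)])
print(t,(t[:2]-[586.1,85])@x,(t[:2]-[586.1,85])@y)
W,_=cloud("w10");b=(W[:,:2]-[586.1,85.0]);bx=b@x;by=b@y
for z in range(90,200,4):
    m=(abs(W[:,2]-z)<2)&(abs(by-34)<22)&(abs(bx)<30)
    if m.sum()>2: print(z,m.sum(),"bx",bx[m].min(),bx[m].max(),"by",by[m].min(),by[m].max())
p=cv2.imread("pics/w10.png");cv2.imwrite("pics/w10c.png",cv2.resize(p[130:384,120:400],None,fx=2.3,fy=2.3,interpolation=3))
E
```

```text
15.75 [578.49 120.93 189.14] [-3.14  0.    0.23] [ 0.47  0.42 -0.81] 8.93832922239961
cam [[  0.23  -0.93  -0.3  655.18]
 [ -0.97  -0.22  -0.07 138.99]
 [  0.     0.31  -0.95 320.01]
 [  0.     0.     0.     1.  ]]
clip_eye [(array([251.2, 227. ]), 0.65)]
   depthpt [583.66 122.12 159.67]
clip_grip [(array([250.7, 260.3]), 0.71)]
   depthpt [586.84 123.15 205.24]
pin_groove [(array([251.6, 200.4]), 0.98), (array([ 64.2, 222.2]), 0.66), (array([250.3, 231.3]), 0.4)]
   depthpt [581.79 121.29 101.16]
[579.  120.2 189.9] 1.1111691302721773 35.92776356215008
90 28 bx -13.213415565114186 18.316962052912782 by 12.363368489883946 45.63601891469582
94 53 bx -16.086590693106672 18.314295165242243 by 12.705746467396457 46.37952856870743
98 130 bx -15.6079941332091 18.163576815577493 by 12.064691040743538 47.08730172774832
102 315 bx -15.62000678276966 17.62471212247657 by 12.384718162410914 47.14244995963686
106 300 bx -14.533473007333306 15.961780197038989 by 12.001504595780276 47.00422077646231
110 273 bx -12.015428862297304 12.05481115456425 by 12.022459170758237 27.095322584666178
114 72 b
[... 770 characters left out ...]
170 12 bx 8.743448218623907 9.512801979892574 by 32.029765372235595 40.467072397646966
174 51 bx 8.761751350516782 10.040723755947463 by 32.11149534941549 41.01172455685817
178 48 bx 8.824996066393256 10.024006415044093 by 32.18534404510715 40.88573264444331
182 111 bx 6.855018539164501 11.736764390345662 by 20.520648716869808 52.54690820136902
186 203 bx 6.774348769843948 12.049373909417671 by 19.274961737494735 53.774742272238356
190 239 bx 6.532457949299855 12.052398943341988 by 18.42593966161929 54.657839062936375
194 254 bx 6.246002466105453 11.976478030351604 by 18.34736579805471 54.818908804427366
198 278 bx 6.455298420961968 12.413962276511265 by 18.484028190179888 54.804304184977696
```

View pics/w10c.png

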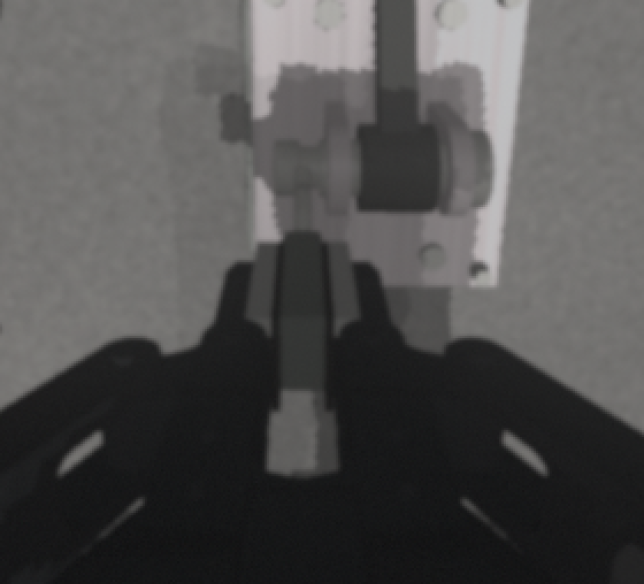

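Emit:
send_rows(
  rows=[
    {"x": 0,"y": -0.18,"z": -0.3,"roll": 0,"claw": 1},
    {"x": 0,"y": -0.18,"z": -0.6,"roll": 0,"claw": 1},
    {"x": 0,"y": -0.18,"z": -0.6,"roll": 0,"claw": 1},
    {"x": 0,"y": -0.18,"z": -0.6,"roll": 0,"claw": 1},
  ],
)

```text
clock: 16.28
eef_pos: [578.6, 118.5, 183.4]
tool_rot: [3.142, 0.001, 0.229]
force: [-0.7, 1.0, -0.4]
width: 9.2
```

```bash
cat > chk.py <<'E'
from w import *
from pc import cloud
n=sys.argv[1];look(n,[])
for i in range(3): print(ctrl.read_state()["eef_pos"])
yaw=np.radians(13.1);y=np.array([-np.sin(yaw),np.cos(yaw)]);x=np.array([np.cos(yaw),np.sin(yaw)])
W,_=cloud(n);b=(W[:,:2]-[586.1,85.0]);bx=b@x;by=b@y
t=ctrl.read_state()["eef_pos"];print("tcp b",(t[:2]-[586.1,85])@x,(t[:2]-[586.1,85])@y)
for z in range(int(t[2])-60,int(t[2])-8,4):
    m=(abs(W[:,2]-z)<2)&(abs(by-36)<5.5)&(bx>3)&(bx<30)
    if m.sum()>2: print(z,m.sum(),"bx",bx[m].min(),bx[m].max(),"by",by[m].min(),by[m].max())
m=(W[:,2]>98)&(W[:,2]<110)&(by>37)&(by<52)&(abs(bx)<14);print("pin end",by[m].max(),"ztop",W[m,2].max())
m=(W[:,2]>106)&(W[:,2]<114)&(by>10)&(by<40)&(abs(bx)<19)&(abs(bx)>12);print("cheek",by[m].max() if m.any() else 0,"ztop",W[m,2].max() if m.any() else 0)
E
python3 chk.py w11
```

```text
16.2833 [578.6 118.5 183.4] [3.1 0.  0.2] [-0.7  1.  -0.4] 9.174679868353815
cam [[  0.2  -0.9  -0.3 655.3]
 [ -1.   -0.2  -0.1 136.5]
 [  0.    0.3  -1.  314.3]
 [  0.    0.    0.    1. ]]
[578.8 118.6 183.6]
[578.8 118.6 183.6]
[578.8 118.6 183.6]
tcp b 0.4876500758665902 34.419328641784716
131 35 bx 9.969901270744872 15.289285093921004 by 32.25406607420478 36.595689463327574
135 17 bx 9.493394684916408 12.92397667971568 by 32.285937134021495 36.56585249123027
139 3 bx 11.124705229080122 13.004840801858194 by 33.05261436614922 36.49686786386087
143 16 bx 11.272310475741564 13.512580698687051 by 31.698960952943484 36.45637620893004
147 41 bx 9.435068991134546 13.253698194617156 by 31.754503041900026 36.44129462058866
151 65 bx 4.316850102706703 12.02726103908125 by 31.796227377208865 36.40203797373919
155 35 bx 4.115911121419205 8.949458918907954 by 31.83931991424698 36.370982655322926
167 45 bx 8.290261844132893 9.38907754079663 by 30.828133486928326 38.61950569156389
171 41 bx 8.185331931733582 9.781925318635512 by 30.918364991900898 38.51824314364643
pin end 47.059592995537955 ztop 105.81490712451506
cheek 26.895021616207195 ztop 108.79419527047546
```

Emit:
send_rows(
  rows=[
    {"x": 0.01,"y": -0.04,"z": -0.5,"roll": 0,"claw": 1},
    {"x": 0.01,"y": -0.04,"z": -1.2,"roll": 0,"claw": 1},
    {"x": 0.01,"y": -0.04,"z": -1.9,"roll": 0,"claw": 1},
    {"x": 0.01,"y": -0.04,"z": -2.3,"roll": 0,"claw": 1},
    {"x": 0.01,"y": -0.04,"z": -2.5,"roll": 0,"claw": 1},
  ],
)

```text
clock: 16.75
eef_pos: [578.3, 118.2, 157.5]
tool_rot: [3.142, 0.002, 0.23]
force: [0.3, 1.0, -0.3]
width: 9.0
```

Emit:
send_rows(
  rows=[
    {"x": 0,"y": 0,"z": 0,"roll": 0,"claw": 1},
    {"x": 0,"y": 0,"z": 0,"roll": 0,"claw": 1},
  ],
)

```text
clock: 16.92
eef_pos: [578.9, 118.3, 158.5]
tool_rot: [3.142, 0.0, 0.23]
force: [-0.2, -0.1, -1.5]
width: 9.0
```

```bash
python3 chk.py w12; python3 -c "
import cv2;p=cv2.imread('pics/w12.png');cv2.imwrite('pics/w12c.png',cv2.resize(p[130:330,150:400],None,fx=2.5,fy=2.5,interpolation=3))"
```

```text
16.9167 [578.9 118.3 158.5] [3.1 0.  0.2] [-0.2 -0.1 -1.5] 9.001543619854539
cam [[  0.2  -0.9  -0.3 655.5]
 [ -1.   -0.2  -0.1 136.3]
 [  0.    0.3  -1.  289.5]
 [  0.    0.    0.    1. ]]
[579.1 118.3 158.8]
[579.1 118.3 158.8]
[579.1 118.3 158.8]
tcp b 0.7529425902098613 34.04885840353229
98 30 bx 4.843318860416821 10.76122009736568 by 31.12350759038117 40.96204244760815
102 41 bx 3.2146105651351466 14.898172977072617 by 31.979054266642077 40.84215221985407
106 47 bx 3.335036321479882 15.190133358178699 by 31.990698407199115 41.48981816500105
110 18 bx 10.097767574201416 13.623132008890916 by 32.025744457944874 36.287457473885304
114 5 bx 11.847173436446115 13.311320791349829 by 32.78604840870536 36.21532112185998
118 15 bx 11.594003658310871 13.433060137298249 by 31.44562576570316 36.20336691492597
122 40 bx 9.330140533258165 13.559196951303695 by 31.486549308257576 36.16992387205479
126 64 bx 4.600098692937276 12.302615414223267 by 31.53043477736146 36.132376433961255
130 37 bx 4.472887355929943 8.318425047403915 by 31.571561262931617 36.09938596280754
142 38 bx 8.475294400062191 9.820174013550332 by 30.564303145242377 38.345802834283155
146 40 bx 8.634216967954291 9.688214971689868 by 30.630012761473697 38.245342760715445
pin end 47.216757160968584 ztop 106.68176184014465
cheek 35.593025961900295 ztop 110.08112146197467
```

View pics/w12c.png

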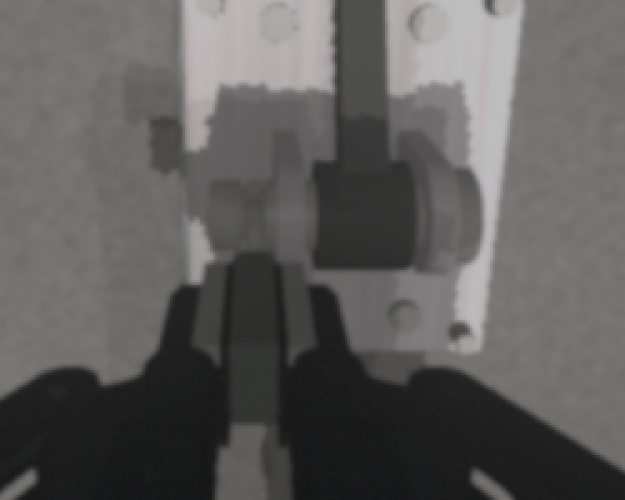

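The legs are lined up with the groove: clip centre at base y 33.8, groove at 33.75. Now I press down slowly.

Emit:
send_rows(
  rows=[
    {"x": 0,"y": 0,"z": -0.25,"roll": 0,"claw": 1},
    {"x": 0,"y": 0,"z": -0.5,"roll": 0,"claw": 1},
    {"x": 0,"y": 0,"z": -0.75,"roll": 0,"claw": 1},
    {"x": 0,"y": 0,"z": -1.0,"roll": 0,"claw": 1},
    {"x": 0,"y": 0,"z": -1.0,"roll": 0,"claw": 1},
  ],
)

```text
clock: 17.38
eef_pos: [578.8, 118.3, 148.4]
tool_rot: [-3.142, 0.0, 0.23]
force: [-0.4, -0.7, 1.3]
width: 9.1
```

Emit:
send_rows(
  rows=[
    {"x": 0,"y": 0,"z": -0.2,"roll": 0,"claw": 1},
    {"x": 0,"y": 0,"z": -0.4,"roll": 0,"claw": 1},
    {"x": 0,"y": 0,"z": -0.6,"roll": 0,"claw": 1},
    {"x": 0,"y": 0,"z": -0.8,"roll": 0,"claw": 1},
    {"x": 0,"y": 0,"z": -0.8,"roll": 0,"claw": 1},
  ],
)

```text
clock: 17.8
eef_pos: [578.9, 118.3, 140.9]
tool_rot: [3.142, -0.0, 0.23]
force: [-2.1, -1.7, 6.3]
width: 9.1
```

Emit:
send_rows(
  rows=[
    {"x": 0,"y": 0,"z": -0.15,"roll": 0,"claw": 1},
    {"x": 0,"y": 0,"z": -0.3,"roll": 0,"claw": 1},
    {"x": 0,"y": 0,"z": -0.45,"roll": 0,"claw": 1},
    {"x": 0,"y": 0,"z": -0.6,"roll": 0,"claw": 1},
    {"x": 0,"y": 0,"z": -0.6,"roll": 0,"claw": 1},
  ],
)

```text
clock: 18.22
eef_pos: [579.0, 118.1, 135.4]
tool_rot: [3.142, -0.0, 0.229]
force: [-2.4, 0.4, 10.0]
width: 9.3
```

Emit:
send_rows(
  rows=[
    {"x": 0,"y": 0,"z": -0.15,"roll": 0,"claw": 1},
    {"x": 0,"y": 0,"z": -0.3,"roll": 0,"claw": 1},
    {"x": 0,"y": 0,"z": -0.4,"roll": 0,"claw": 1},
    {"x": 0,"y": 0,"z": -0.5,"roll": 0,"claw": 1},
    {"x": 0,"y": 0,"z": -0.5,"roll": 0,"claw": 1},
  ],
)

```text
clock: 18.63
eef_pos: [579.0, 118.1, 130.9]
tool_rot: [3.141, -0.001, 0.229]
force: [-3.3, -0.4, 13.3]
width: 9.1
```

Emit:
send_rows(
  rows=[
    {"x": -0.03,"y": 0,"z": -0.1,"roll": 0,"claw": 1},
    {"x": -0.05,"y": 0,"z": -0.2,"roll": 0,"claw": 1},
    {"x": -0.05,"y": 0,"z": -0.3,"roll": 0,"claw": 1},
    {"x": -0.05,"y": 0,"z": -0.3,"roll": 0,"claw": 1},
  ],
)

```text
clock: 18.97
eef_pos: [579.2, 118.3, 128.3]
tool_rot: [3.141, -0.002, 0.229]
force: [-3.5, -1.5, 13.9]
width: 9.2
```

Emit:
send_rows(
  rows=[
    {"x": 0,"y": 0,"z": -0.1,"roll": 0,"claw": 1},
    {"x": 0,"y": 0,"z": -0.2,"roll": 0,"claw": 1},
    {"x": 0,"y": 0,"z": -0.3,"roll": 0,"claw": 1},
    {"x": 0,"y": 0,"z": -0.3,"roll": 0,"claw": 1},
  ],
)

```text
clock: 19.3
eef_pos: [578.9, 118.5, 124.5]
tool_rot: [-3.141, -0.001, 0.229]
force: [-1.0, -0.3, 7.3]
width: 9.2
```

Emit:
send_rows(
  rows=[
    {"x": 0,"y": 0,"z": -0.15,"roll": 0,"claw": 1},
    {"x": 0,"y": 0,"z": -0.3,"roll": 0,"claw": 1},
    {"x": 0,"y": 0,"z": -0.4,"roll": 0,"claw": 1},
    {"x": 0,"y": 0,"z": -0.4,"roll": 0,"claw": 1},
  ],
)

```text
clock: 19.63
eef_pos: [578.9, 118.5, 120.8]
tool_rot: [-3.141, -0.001, 0.23]
force: [-3.6, -0.5, 10.5]
width: 9.0
```

```bash
python3 chk.py w13; python3 -c "
import cv2;p=cv2.imread('pics/w13.png');cv2.imwrite('pics/w13c.png',cv2.resize(p[150:350,130:380],None,fx=2.5,fy=2.5,interpolation=3))"
```

```text
19.6333 [578.9 118.5 120.8] [-3.1 -0.   0.2] [-3.6 -0.5 10.5] 9.046578825164016
cam [[  0.2  -0.9  -0.3 655.3]
 [ -1.   -0.2  -0.1 136.4]
 [  0.    0.3  -1.  251.8]
 [  0.    0.    0.    1. ]]
[578.9 118.5 120.9]
[578.9 118.5 120.9]
[578.9 118.5 120.9]
tcp b 0.620516901035951 34.262563109748854
68 27 bx 10.828717819663547 15.372590150692368 by 32.167265153226325 36.501366585280024
72 24 bx 10.278548899732645 14.236532076396855 by 32.20127167995154 36.480431423264335
76 5 bx 9.211226290748996 11.610494765633671 by 36.403079050048106 41.214454830255335
80 34 bx 7.392549433777775 13.558725368523922 by 30.89939781040337 41.131527209398506
84 76 bx 4.211040568343806 13.68096420791758 by 30.960218492418313 41.068606491872885
88 125 bx 3.112760537682584 12.235961836309594 by 31.005284025918805 41.498489990688284
92 52 bx 3.0689202158303517 8.334296379937076 by 31.73705659255371 41.49018174072042
104 36 bx 8.561299209915125 9.86578079406462 by 30.731243330989304 38.50702013999219
108 43 bx 8.632340502226095 10.079604331294258 by 30.79902515773436 38.45541446148386
pin end 38.50702013999219 ztop 109.6870214794246
cheek 0 ztop 0
```

View pics/w13c.png

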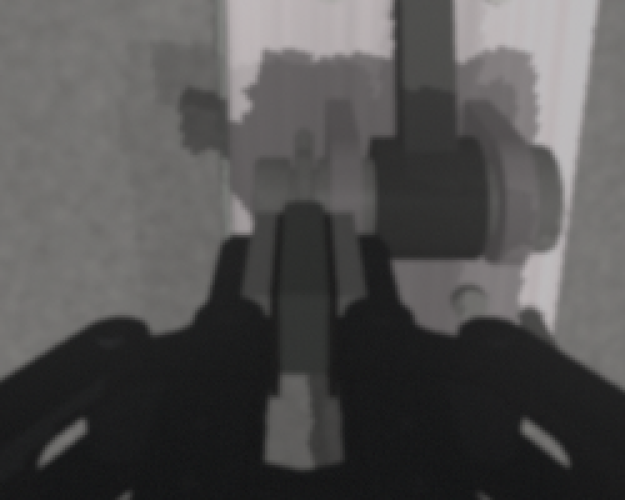

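Emit:
send_rows(
  rows=[
    {"x": -0.03,"y": 0,"z": 0.3,"roll": 0,"claw": 1},
    {"x": -0.06,"y": 0,"z": 0.6,"roll": 0,"claw": 1},
    {"x": -0.08,"y": 0,"z": 0.9,"roll": 0,"claw": 1},
    {"x": -0.08,"y": 0,"z": 1.2,"roll": 0,"claw": 1},
    {"x": -0.08,"y": 0,"z": 1.2,"roll": 0,"claw": 1},
  ],
)

```text
clock: 20.1
eef_pos: [578.6, 118.4, 132.5]
tool_rot: [3.142, -0.002, 0.23]
force: [0.5, -0.3, 3.3]
width: 9.1
```

Emit:
send_rows(
  rows=[
    {"x": 0,"y": 0,"z": 0.1,"roll": 0,"claw": 1},
    {"x": 0,"y": 0,"z": 0.2,"roll": 0,"claw": 1},
    {"x": 0,"y": 0,"z": 0.23,"roll": 0,"claw": 1},
    {"x": 0,"y": 0,"z": 0.23,"roll": 0,"claw": 1},
  ],
)

```text
clock: 20.43
eef_pos: [578.3, 118.4, 134.1]
tool_rot: [3.142, -0.001, 0.23]
force: [2.6, 0.7, 2.4]
width: 9.3
```

Emit:
send_rows(
  rows=[
    {"x": 0.05,"y": 0,"z": 0,"roll": 0,"claw": 1},
    {"x": 0.05,"y": 0,"z": 0,"roll": 0,"claw": 0.85},
    {"x": 0.05,"y": 0,"z": 0,"roll": 0,"claw": 0.75},
    {"x": 0.05,"y": 0,"z": 0,"roll": 0,"claw": 0.7},
    {"x": 0.05,"y": 0,"z": 0,"roll": 0,"claw": 0.7},
  ],
)

```text
clock: 20.85
eef_pos: [577.4, 118.2, 133.5]
tool_rot: [-3.142, 0.002, 0.23]
force: [-0.8, -1.0, -0.5]
width: 25.0
```

Emit:
send_rows(
  rows=[
    {"x": 0,"y": 0,"z": 0,"roll": 0,"claw": 0.7},
    {"x": 0,"y": 0,"z": 0,"roll": 0,"claw": 0.7},
    {"x": 0,"y": 0,"z": 0,"roll": 0,"claw": 0.7},
  ],
)

```text
clock: 21.1
eef_pos: [578.0, 118.3, 134.0]
tool_rot: [3.142, 0.0, 0.23]
force: [-0.3, -0.4, -0.6]
width: 25.8
```

Released; now straight up, then a look from above.

Emit:
send_rows(
  rows=[
    {"x": 0,"y": 0,"z": 1,"roll": 0,"claw": 0.7},
    {"x": 0,"y": 0,"z": 2.5,"roll": 0,"claw": 0.7},
    {"x": 0,"y": 0,"z": 4.5,"roll": 0,"claw": 0.7},
    {"x": 0,"y": 0,"z": 7,"roll": 0,"claw": 0.7},
    {"x": 0,"y": 0,"z": 10,"roll": 0,"claw": 0.7},
  ],
)

```text
clock: 21.52
eef_pos: [577.2, 118.1, 234.7]
tool_rot: [3.142, 0.002, 0.23]
force: [1.0, -0.1, 0.1]
width: 25.7
```

Emit:
send_rows(
  rows=[
    {"x": 0,"y": 2,"z": 2,"roll": 0,"claw": 0.7},
    {"x": 0,"y": 3.5,"z": 2,"roll": 0,"claw": 0.7},
    {"x": 0,"y": 4.5,"z": 2,"roll": 0,"claw": 0.7},
    {"x": 0,"y": 4.5,"z": 2,"roll": 0,"claw": 0.7},
    {"x": 0,"y": 4.5,"z": 2,"roll": 0,"claw": 0.7},
  ],
)

```text
clock: 21.93
eef_pos: [577.1, 163.4, 252.8]
tool_rot: [3.141, 0.003, 0.231]
force: [-0.5, -0.9, -1.3]
width: 25.7
```

```bash
python3 w.py w14 clip_eye clip_grip pin_head
python3 - <<'E'
from pc import *
yaw=np.radians(13.1);y=np.array([-np.sin(yaw),np.cos(yaw)]);x=np.array([np.cos(yaw),np.sin(yaw)])
W,_=cloud("w14");b=(W[:,:2]-[586.1,85.0]);bx=b@x;by=b@y
for z in range(74,172,4):
    m=(abs(W[:,2]-z)<2)&(abs(by-34)<5.5)&(abs(bx)<24)
    if m.sum()>2: print(z,m.sum(),"bx",bx[m].min(),bx[m].max(),"by",by[m].min(),by[m].max())
m=(abs(by-34)<6)&(abs(bx)<20)&(W[:,2]<200);print("tab top z",W[m,2].max())
m=(by<-26)&(by>-45)&(abs(bx)<16)&(W[:,2]>95)&(W[:,2]<115);print("head edge",by[m].min(),W[m,2].max())
p=cv2.imread("pics/w14.png");cv2.imwrite("pics/w14c.png",cv2.resize(p[80:330,160:460],None,fx=2.3,fy=2.3,interpolation=3))
E
```

```text
21.9333 [577.13 163.44 252.84] [3.14 0.   0.23] [-0.48 -0.93 -1.32] 25.708731686814378
cam [[  0.23  -0.93  -0.3  653.98]
 [ -0.97  -0.22  -0.07 181.71]
 [  0.     0.31  -0.95 383.59]
 [  0.     0.     0.     1.  ]]
clip_eye [(array([293.2, 191. ]), 0.7)]
   depthpt [586.31 122.59 126.15]
clip_grip [(array([298.1, 201.3]), 0.72)]
   depthpt [585.84 122.48 155.72]
pin_head [(array([346.3, 190.2]), 0.82)]
   depthpt [596.08  65.35 111.76]
82 6 bx 11.989662210331574 14.672571395519892 by 31.883754518746333 36.182421588530616
86 13 bx 10.299654925366138 13.755085814315652 by 31.906675669237185 36.441148822987266
90 4 bx 7.85164802008238 13.187717282858047 by 34.113256111184064 36.22666395095438
94 12 bx -9.119890558297197 13.138093373033943 by 29.02361282529629 38.87623474802459
98 27 bx -11.874099567387507 12.478812419347486 by 29.662062048216058 39.370499284077624
102 56 bx -8.312853246085568 12.075822501655287 by 28.690066607161675 39.48668254627687
106 19 bx -4.813507406003458 8.625079603247709 by 32.31318385895392 38.77282191679889
118 11 bx 3.4936118253306416 8.932011375480059 by 2
[... 284 characters left out ...]
658685884931
134 20 bx -1.4808854282621666 8.711604767136373 by 29.343985849479996 38.941232922124335
138 24 bx -7.730252476303157 8.861968087438823 by 29.622139377789377 38.91362896257668
142 26 bx -4.586521091952319 8.549517579951049 by 29.379778487296587 39.02607292388536
146 27 bx -8.625117520060948 8.820781519772105 by 29.57705593365648 38.89980480186892
150 28 bx -7.707219155483771 8.7963562434537 by 29.712817667785217 38.999964040824764
154 31 bx -2.26397207370091 8.827349184211574 by 29.264665050508448 38.869720208431595
158 210 bx -9.231245581342527 8.736762895225482 by 28.825248470122954 38.908802859297616
tab top z 160.18243609355955
head edge -32.74759473547069 110.84938006483321
```

View pics/w14c.png

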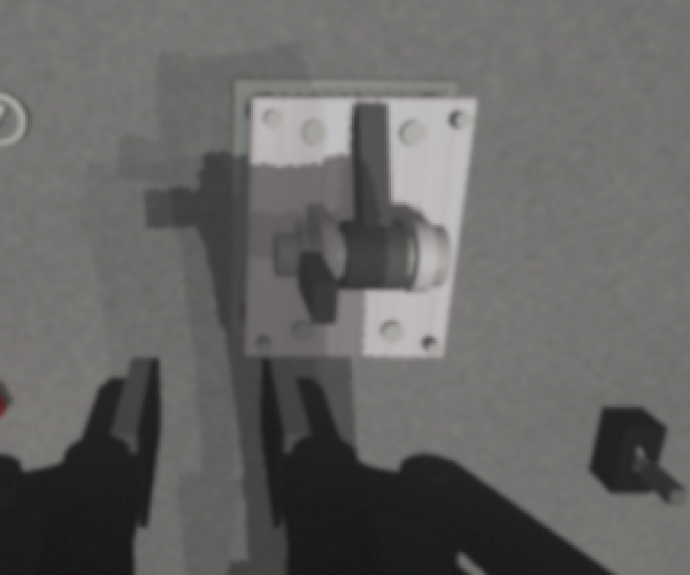

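The last picture shows the clip upright on the pin between collar and cheek, at about (318, 270). The tab top is at z≈159–160, where 159 means seated, and the head is against the cheek. I'm handing in.

```bash
python3 -c "
from cell import ctrl
print(ctrl.read_state()['clock'],ctrl.finish_job())"
```

```text
the job is handed in; nothing more can be done
22.1333 None
```

The job is done and handed in at 22.1 s: the pin is pushed home and the larger clip is snapped onto its groove and released.

- **Pin:** I pushed it in by its head with the closed fingers. It slid at about 3–5 N and then stopped; I pressed to about 11 N and it moved no further. A depth check afterwards put the head against the cheek.
- **Clip:** I took it by the tab and lined it up with the groove to within about 0.1 mm along the pin. Pressing down, the highest force reading was 13.9 N, then it fell to 7.3 N as the clip snapped over. A further press to 10.5 N confirmed it was seated. I followed the carriage back up until it was nearly unloaded, then let go.
- **Last check:** The clip stands upright in the groove with its tab top at 159–160 mm (159 mm means fully home). The gripper was clear of everything, and I moved nothing else on the bench.
- **Disagreements:** The depth-fitted base centre was about 1 mm off along the pin compared with the contact point, so I aimed from the measured cheek face and pin end. The networks' two-view points on the pin were several millimetres off (the groove came out at 82 mm height instead of 95 mm), so I relied on the depth data instead.

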